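Load the retained-sample rack and hold its cover ready above it

ROBOT

A 7-joint arm with a two-finger parallel gripper is mounted at the origin on the work surface. World frame = base frame: x ahead of the robot, y to its left, z up, the work surface at z = 0. Lengths are in m, angles in rad, forces in N, time in s.
With the tool pointing down it reaches from about 0.4 to 0.85 m from the base axis. Payload 4.5 kg.
Tool frame: the origin (TCP) lies at the very end of the fingers, on their centre line; the grasp point (between the pads) lies manip.grip_point_offset behind it (manip.grip_point_offset is the distance from the TCP to the grasp point, in m); z points along the fingers, y is the line along which they close (so a half turn about z gives the same grasp; the last joint's range is limited). The gripper opens to 88 mm and grips with 3 to 60 N. Pads are 18 mm wide; open, the fingers measure 123 mm over their backs; the gripper's body (75 mm by 187 mm) begins 45 mm behind the grasp point.
Start: joints at [-1.206, 0.689, -0.195, 1.565, 0.157, 0.902, -0.215], TCP at [0.203, 0.591, 0.239] pointing down, gripper open.
Joint ranges: [-3.01, 3.01], [-0.46, 2.08], [-1.47, 1.51], [0.13, 2.56], [-1, 4.14], [0.04, 2.09], [-2.66, 2.66]. Speed limits (rad/s): [2.57, 2.57, 3.14, 3.14, 3.14, 3.14, 3.14].

INTERFACE

Orientations are given as a unit quaternion [x, y, z, w].
In Python, from rig import manip gives the robot as it stands.
- The arm moves only by the tool step_arm, never from a script. Its argument "steps" is one flat list of numbers, 7 for each row, row after row: the turn, a rotation vector about the tool's x, y, z in degrees, then the shift along the tool's x, y, z in mm, then the opening, from 0 (shut) to 1 (fully open). A call has 1 to 10 rows; each row is the pose to reach, as a shift and turn from the pose commanded when the call began, along the tool's axes at that moment; what a row does not reach only later rows make up. A row lasts 1/8 s, in which the tool goes at most 62.5 mm and 10.7 degrees, less where a joint would pass 70% of its speed; a pose out of reach is approached as far as the arm can. A call with a gripper value outside its range is refused whole. The fingers move at their own pace and stop on an object; "squeeze" is the grip in N (left out, the last holds). Time passes only in rows, so rows that repeat a pose let the fingers close. It gives the time, the measured TCP pose, the force, the opening and the grip force at its end, in the units of the state.
- manip.state(): the state, without advancing time (a new reading comes with each control period).
- manip.grab_frame(name): name is "scene" or "top" or "wrist"; returns a dict with "image" (400x640x3 uint8, red, green, blue), "fov_y" (degrees; the focal length in pixels is half the picture's height over the tangent of half this angle, whatever the lens; pixels are square), "cx", "cy" (the principal point, pixels), "R" (3x3) and "t" (3): a world point X has camera coordinates R X + t; the wrist camera has in their place "T_tool_cam" (4x4, takes a point from camera to tool coordinates, whose origin is the TCP and whose axes are the flange's). Camera axes: x right, y down, z forward; pixel columns grow to the right and rows downward; lengths in m; the calibration is good to about 2 mm. A picture is of the moment at which its call begins: read the wrist's pose just before it. There is no depth.
- manip.close_job(): hands the job in; it is judged then, once.
The state is a dict: "time": time; "joint_pos": joint angles; "qd": joint speeds; "joint_efforts": joint torques, N m; "tool_pos": TCP position; "tool_rot": TCP orientation; "contact_force": force on the tool from outside, world axes, zero at the start; "moment": the same for the moment, N m; "opening": opening from 0.0 (shut) to 1.0 (fully open); "finger_force": force on a finger pad.
Only numpy, scipy, OpenCV 4.12 (cv2) and the standard library are available. Lean on these libraries where they do the work, as an engineer would, in place of code of your own. Each camera call takes 0.05 s, during which the arm holds its last target. There are 200 camera calls.

TASK

Load the sample rack in order: first stand the short jar in pocket 1 (one dot, the end with the flat tab), then stand the tall jar in pocket 2 (two dots); pocket 3 is already filled. Then lift the steel cover by its handle, bring it over the divider to the rack and finish while still holding it for the inspector's last look: level, centred and square over the rack (either way round), its rim hovering about 15 mm, a finger's width, above the tall jar's lid and touching none of the jars or the rack. Never touch the divider, and leave the other things on the bench where they are.

Things in the scene. Friction and masses are not known exactly. Their poses are not given: they have to be found in the camera images.
- rack: Fixed white block 200 x 80 x 42 mm high with a 10 mm wide, 36 mm high step all round (220 x 100 mm overall). Three round pockets in a row along its x, 62 mm apart, 44 mm across, 32 mm deep. A flat tab (34 mm wide, 8 mm high, 26 mm long) marks the pocket 1 end, at -x; black dots count the pockets 1, 2, 3. Origin: centre of the underside, on the bench; z up; any yaw.
- pocket1 (a point): Centre of pocket 1's floor, 62 mm from the rack's centre towards the tab, 10 mm above the bench; axes as the rack's.
- pocket2 (a point): Centre of pocket 2's floor (the middle pocket), 10 mm above the bench; axes as the rack's.
- jar_short: Short round sample jar, 38 mm across and 56 mm high, tan with a paper label and an aluminium lid (top 16 mm, also 38 mm across), about 80 g, standing loose on the bench. Origin: centre of its underside; z up.
- jar_tall: Tall round sample jar, same look, 38 mm across and 70 mm high (lid the top 16 mm), about 80 g, standing loose on the bench. Seated in a pocket its lid is 80 mm above the bench. Origin: centre of its underside; z up.
- jar_third: A jar like the short one (38 mm across, 56 mm high), already standing in pocket 3, at the end away from the tab. Leave it there. Origin: centre of its underside.
- cover: Dark steel cover like an upturned tray, 214 x 94 mm, 48 mm high without its handle, walls 3 mm, about 350 g, standing rim down on the bench. x along its length, z up. Origin: centre of its rim plane (the underside). Fits the rack either way round.
- cover_grip (a point): Middle of the cover's black handle, 75 mm above the rim plane, over the cover's centre of mass: a straight bar 110 mm long along the cover's x, 14 mm wide and 14 mm high (its underside 20 mm above the cover's top), on two posts 90 mm apart.
- divider: Upright brushed-steel sheet, 340 mm long along its x axis, 8 mm thick (foot 24 mm wide, 3 mm high), 90 mm high, fixed, between the rack on one side and the loose jars and cover on the other. Origin: centre of its underside.
- can: Squat can, 60 mm across, 45 mm high, a bystander. Origin: centre of its underside.
- bottle: Bottle, 56 mm across, 150 mm high, a bystander. Origin: centre of its underside.
- bowl: Steel bowl, 100 mm across, 45 mm high, a bystander. Origin: centre of its underside.
- scoop: Long spoon lying on the bench, a bystander. Origin: near its middle; x along it.
- pocket3 (a point): Centre of pocket 3's floor, 62 mm from the rack's centre away from the tab, 10 mm above the bench; axes as the rack's.
Not all that is in view belongs to the job. Leave any red look-alike of the jar_tall alone.

How it is judged:
On the way, in this order (a step that is already met when the one before it is completed fails the run):
1. the short jar stands in pocket 1, let go (horizontal distance between jar_short and pocket1 below 0.006 m and z of jar_short in the frame of pocket1 below 0.005 m and angle between jar_short's own z axis and vertical below 0.1 rad and contact force between jar_short and the fingers below 0.1 N and linear speed of jar_short below 0.02 m/s), for 0.1 s.
2. then the tall jar stands in pocket 2, let go (horizontal distance between jar_tall and pocket2 below 0.006 m and z of jar_tall in the frame of pocket2 below 0.005 m and angle between jar_tall's own z axis and vertical below 0.1 rad and contact force between jar_tall and the fingers below 0.1 N and linear speed of jar_tall below 0.02 m/s), for 0.1 s.
At the end, for the whole second after the job is handed in: All three jars seated upright in their pockets (6 mm off axis, 5 mm in height); cover still, in the fingers, within 10 mm of the rack's centre along each rack axis, square to 0.09 rad, level to 0.08 rad, rim 3 to 27 mm above the tall jar's lid, touching no jar, rack or divider (horizontal distance between jar_short and pocket1 below 0.006 m and z of jar_short in the frame of pocket1 below 0.005 m and angle between each of jar_short, jar_tall, jar_third's own z axis and vertical below 0.1 rad and horizontal distance between jar_tall and pocket2 below 0.006 m and z of jar_tall in the frame of pocket2 below 0.005 m and horizontal distance between jar_third and pocket3 below 0.006 m and z of jar_third in the frame of pocket3 below 0.005 m and x of cover in the frame of rack between -0.01 and 0.01 m and y of cover in the frame of rack between -0.01 and 0.01 m and z of cover in the frame of rack between 0.083 and 0.107 m and angle between the x axis of cover and the x axis of rack, either way round below 0.09 rad and angle between cover's own z axis and vertical below 0.08 rad and linear speed of cover below 0.015 m/s and contact force between cover and the fingers above 1 N and contact force between cover and rack below 0.05 N and contact force between cover and jar_short below 0.05 N and contact force between cover and jar_tall below 0.05 N and contact force between cover and jar_third below 0.05 N and contact force between cover and divider below 0.05 N); the arm keeps its last pose, push and grip.
It fails at once if the divider is touched (more than 0.5 N) (contact force between divider and anything else above 0.5 N).
It fails at once if a bystander is moved more than 25 mm (the can, bottle, bowl, scoop or third jar) (distance of any of jar_third, can, bottle, bowl, scoop from where it was at the start of the episode above 0.025 m).
It also fails if it takes over 72 s, if anything falls off the work surface, if the arm or the gripper's body presses on something with over 40 N, if the wrist force passes 120 N, or if a joint passes its speed limit or range.

## Working session

There is one attempt and no reset: what is moved stays moved. The work goes in short steps, Python scripts to look and compute and a tool call to move; the robot and the scene stay as the last step left them, time stands still between calls to the robot, and variables do not carry over. Pictures are saved under pics/ and viewed, at most 15 in all, crops included, and the job is handed in when it is done.

Besides the shell and the picture viewer there is one more tool, called after ">>>" as name(argument=value, ...) on one line, values as JSON. step_arm: Moves the arm, as the interface text tells. Its arguments: {"type":"object","properties":{"steps":{"type":"array"},"squeeze":{"type":"number"}},"required":["steps"]}

```bash
mkdir -p pics; ls; python3 - <<'E'
from rig import manip
import cv2,pickle
s=manip.state(); print(s, manip.grip_point_offset)
F={}
for n in("scene","top","wrist"):
    f=manip.grab_frame(n);F[n]=f;cv2.imwrite(f"pics/{n}0.png",f["image"][:,:,::-1])
    print(n,{k:v for k,v in f.items() if k!="image"})
pickle.dump((s,F),open("f0.pkl","wb"))
E
```

```text
pics
{'time': 0.0, 'joint_pos': array([-1.20618824,  0.69002907, -0.19451503,  1.56633372,  0.15734432,
        0.90253369, -0.21511167]), 'qd': array([ 1.00644984e-03, -1.70294540e-03,  3.09942405e-05,  5.53906104e-04,
        1.00180422e-03, -3.93173150e-04,  1.86203576e-04]), 'joint_efforts': array([-6.51275514e-04, -5.27575314e+01, -1.26724765e+00, -1.53432798e+01,
       -5.27241791e-02,  6.53864976e-03,  1.68289434e-04]), 'tool_pos': array([0.20285495, 0.59048443, 0.2378847 ]), 'tool_rot': array([ 1.64601588e-01,  9.86359675e-01, -9.50734536e-04, -7.15173264e-05]), 'contact_force': array([-0.29133358,  0.05123178, -0.01603837]), 'moment': array([-0.00653054,  0.04613203,  0.03441545]), 'finger_force': 0.0, 'opening': 0.9986401763146597} 0.0187
scene {'fov_y': 46.024800212126316, 'cx': 321.43162040594035, 'cy': 203.23375850461744, 'R': array([[ 0.86874809,  0.49509639, -0.01250312],
       [ 0.3347158 , -0.60556041, -0.72198471],
       [-0.36502342,  0.62303785, -0.69179603]]), 't': array([-0.48300825, -0.17461218,  1.56571466])}
top {'fov_y': 52.04524633001622, 'cx': 317.06387007955726, 'cy': 202.54621817985665, 'R': array([[-0.02178067, -0.99973329, -0.00767767],
       [-0.99434881,  0.0224602 , -0.10375927],
       [ 0.10390404,  0.00537434, -0.99457281]]), 't': array([-0.01963351,  0.57924593,  1.2174183 ])}
wrist {'fov_y': 70.18192519036032, 'cx': 318.7946674300434, 'cy': 205.16137980522197, 'T_tool_cam': array([[ 5.53684958e-04, -9.53812711e-01, -3.00401409e-01,
         7.82443377e-02],
       [ 9.99999768e-01,  4.08910097e-04,  5.44808300e-04,
         1.18474100e-04],
       [-3.96807913e-04, -3.00401641e-01,  9.53812716e-01,
        -1.45880138e-01],
       [ 0.00000000e+00,  0.00000000e+00,  0.00000000e+00,
         1.00000000e+00]])}
```

View pics/top0.png

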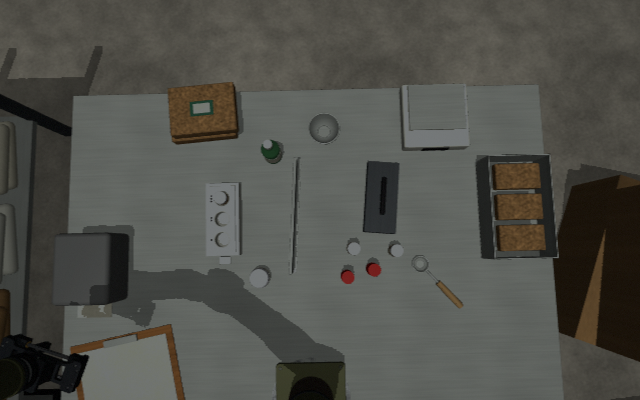

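View pics/scene0.png

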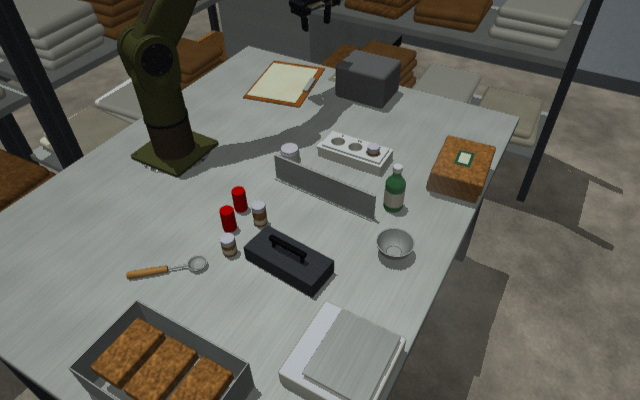

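The top view shows the rack near (223,219) with its tab at (225,260), the divider at x≈295, the cover at (382,197), tan jars at (354,248) and (396,250), red look-alikes at (348,276) and (374,269), and the can at (259,277). I'll enlarge it for finer pixel positions.

```bash
cat > h.py <<'E'
import numpy as np,cv2,pickle
from scipy.spatial.transform import Rotation as Ro
def foc(f): return 200/np.tan(np.radians(f["fov_y"]/2))
def cam(f,s=None):
    if "R" in f: return f["R"],f["t"]
    T=np.eye(4);T[:3,:3]=Ro.from_quat(s["tool_rot"]).as_matrix();T[:3,3]=s["tool_pos"]
    M=np.linalg.inv(T@f["T_tool_cam"]);return M[:3,:3],M[:3,3]
def ray(f,u,v,z,s=None):
    R,t=cam(f,s);d=R.T@np.array([(u-f["cx"])/foc(f),(v-f["cy"])/foc(f),1]);c=-R.T@t
    return c+d*(z-c[2])/d[2]
def proj(f,X,s=None):
    R,t=cam(f,s);p=np.atleast_2d(X)@R.T+t
    return p[:,:2]/p[:,2:]*foc(f)+[f["cx"],f["cy"]]
E
python3 - <<'E'
from h import *
s,F=pickle.load(open("f0.pkl","rb"))
t=F["top"]["image"][:,:,::-1];sc=F["scene"]["image"][:,:,::-1]
def c(im,x,y,w,h,k): return cv2.resize(im[y:y+h,x:x+w],None,fx=k,fy=k,interpolation=cv2.INTER_CUBIC)
a=c(t,195,170,60,100,4);b=c(t,335,150,100,140,4)
d=c(sc,205,170,100,100,3)
m=np.zeros((600,800,3),np.uint8)
m[:400,:240]=a;m[:560,240:640]=b;m[:300,640:800]=d[:,:160]
m=cv2.convertScaleAbs(m,alpha=1.5)
cv2.imwrite("pics/m1.png",m)
for n,u,v,z in [("jarA",354,248,.06),("jarB",396,250,.06),("cover",382,197,.05),("rack",223,219,.042),("can",259,277,.045),("div0",297,158,.09),("div1",292,273,.09)]: print(n,ray(F["top"],u,v,z).round(3))
E
```

```text
jarA [ 0.439 -0.138  0.06 ]
jarB [ 0.43  -0.261  0.06 ]
cover [ 0.589 -0.228  0.05 ]
rack [0.534 0.251 0.042]
can [0.36  0.144 0.045]
div0 [0.705 0.023 0.09 ]
div1 [0.372 0.043 0.09 ]
```

View pics/m1.png

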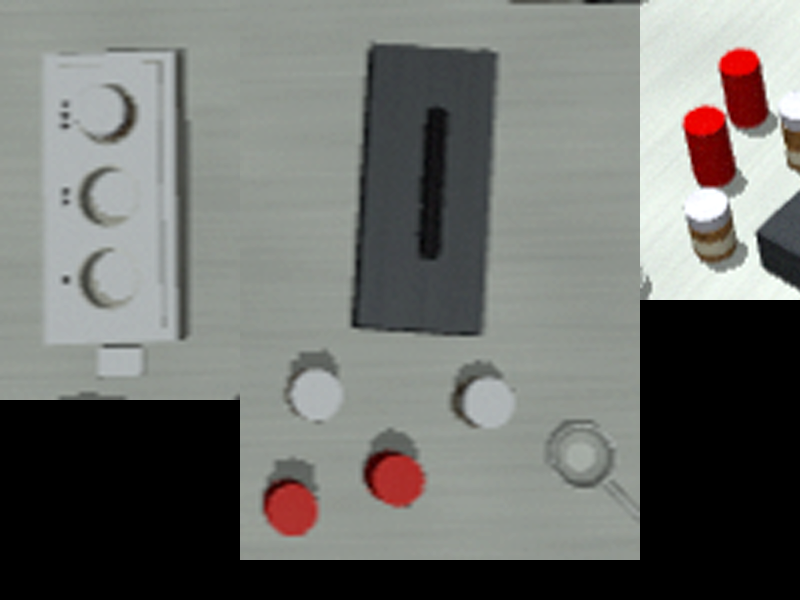

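View pics/wrist0.png

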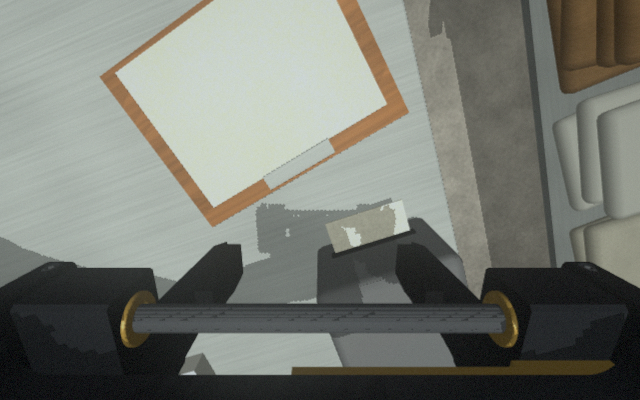

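The enlargement shows the rack pockets with one dot at the tab end, the third jar under the three dots, and jar lids at full-image (354.2,248.7) and (397,250.5). The wrist view shows only the clipboard. Next I'll work out which jar is tall by overlaying both hypotheses on the scene view.

```bash
python3 - <<'E'
from h import *
s,F=pickle.load(open("f0.pkl","rb"));T=F["top"];S=F["scene"]
k=6;x0,y0,w,h=210,190,70,75
base=cv2.resize(S["image"][y0:y0+h,x0:x0+w,::-1],None,fx=k,fy=k,interpolation=cv2.INTER_CUBIC)
base=cv2.convertScaleAbs(base,alpha=1.3)
th=np.linspace(0,2*np.pi,60);out=[]
for H,col in((.056,(0,255,0)),(.070,(255,0,255))):
    im=base.copy()
    for u,v in((354.2,248.7),(397,250.5)):
        c=ray(T,u,v,H)
        print(H,c.round(4))
        for z in(0,H):
            P=np.c_[c[0]+.019*np.cos(th),c[1]+.019*np.sin(th),0*th+z]
            q=((proj(S,P)-[x0-.5,y0-.5])*k).astype(int)
            cv2.polylines(im,[q],True,col,1)
    out.append(im[:, :395])
cv2.imwrite("pics/m2.png",np.hstack(out))
E
```

```text
0.056 [ 0.4369 -0.139   0.056 ]
0.056 [ 0.4289 -0.2646  0.056 ]
0.07 [ 0.437  -0.1378  0.07  ]
0.07 [ 0.4291 -0.262   0.07  ]
```

View pics/m2.png

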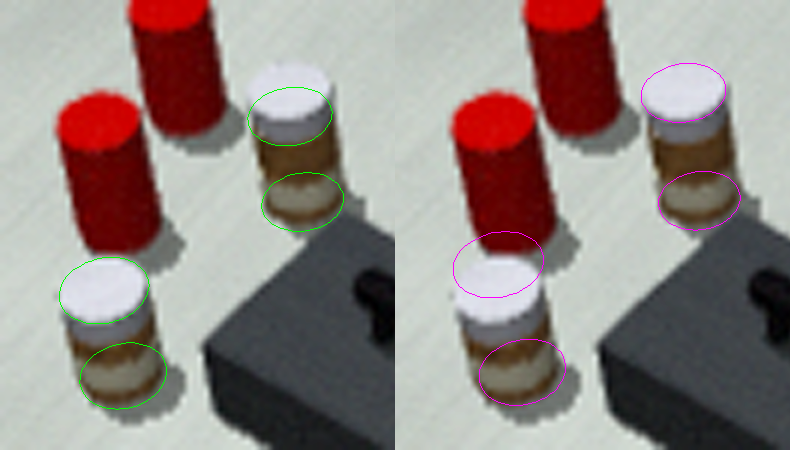

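The overlays settle it: jar A at (0.437,-0.138) fits 70 mm, so it is the tall one, and jar B at (0.429,-0.264) fits 56 mm, so it is the short one. I'll move over the rack for a wrist look.

>>> step_arm(steps=[0, 0, -19, -395, -223, 0, 1, 0, 0, -19, -395, -223, 0, 1, 0, 0, -19, -395, -223, 0, 1, 0, 0, -19, -395, -223, 0, 1, 0, 0, -19, -395, -223, 0, 1, 0, 0, -19, -395, -223, 0, 1, 0, 0, -19, -395, -223, 0, 1, 0, 0, -19, -395, -223, 0, 1, 0, 0, -19, -395, -223, 0, 1, 0, 0, -19, -395, -223, 0, 1])

```text
time: 1.4
tool_pos: [0.5025, 0.2542, 0.2388]
tool_rot: [-0.002, 1.0, 0.001, -0.001]
contact_force: [-0.9, -0.0, 1.1]
opening: 1.003
finger_force: 0.0
```

```bash
cat >> h.py <<'E'
def shot(name):
    from rig import manip
    s=manip.state();f=manip.grab_frame("wrist");pickle.dump((s,f),open(name+".pkl","wb"))
    cv2.imwrite(f"pics/{name}.png",f["image"][:,:,::-1]);print(s["time"],s["tool_pos"].round(4),s["tool_rot"].round(4),np.abs(s["qd"]).max().round(3));return s,f
def go(x,y,z,yaw):  # yaw deg of tool y axis minus 90; prints tool-frame move with the tool down
    from rig import manip
    s=manip.state();R=Ro.from_quat(s["tool_rot"])
    c,sn=np.cos(np.radians(yaw)),np.sin(np.radians(yaw))
    G=Ro.from_matrix(np.c_[[-c,-sn,0],[-sn,c,0],[0,0,-1]])
    print("turn",(R.inv()*G).as_rotvec(degrees=True).round(1),"shift",(R.inv().apply(np.array([x,y,z])-s["tool_pos"])*1000).round(1),"pos",s["tool_pos"].round(4))
E
python3 -c "
from h import *
shot('w1')"
```

```text
1.4 [0.5025 0.2542 0.2388] [-2.2e-03  1.0e+00  8.0e-04 -5.0e-04] 0.015
```

View pics/w1.png

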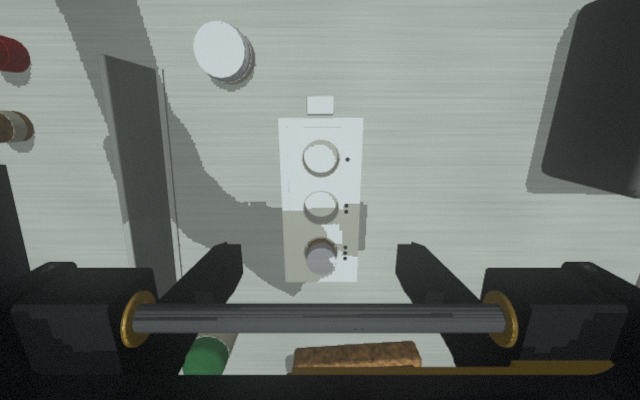

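The wrist view shows the rack with its tab at (320,105), pocket 1 at (320,158), pocket 2 at (320,206), the outline corners at about (278,118), (363,118), (357,282) and (286,282), and the divider well to the left. I'll fit the rack pose to the edges.

```bash
cat >> h.py <<'E'
def outline(L,W,z,n=80):
    a=np.linspace(-1,1,n);o=np.ones(n)
    return np.vstack([np.c_[a*L/2,o*W/2,o*z],np.c_[a*L/2,-o*W/2,o*z],np.c_[o*L/2,a*W/2,o*z],np.c_[-o*L/2,a*W/2,o*z]])
def circ(x,r,z):
    t=np.linspace(0,2*np.pi,120);return np.c_[x+r*np.cos(t),r*np.sin(t),0*t+z]
def place(P,p):
    c,s=np.cos(p[2]),np.sin(p[2]);return np.c_[P[:,0]*c-P[:,1]*s+p[0],P[:,0]*s+P[:,1]*c+p[1],P[:,2]]
def fit(f,s,P,p0,d=(.012,.012,.06),sig=1.0):
    from scipy.optimize import differential_evolution as de
    g=cv2.GaussianBlur(cv2.cvtColor(f["image"],cv2.COLOR_RGB2GRAY).astype(np.float32),(0,0),sig)
    m=np.minimum(np.hypot(cv2.Sobel(g,5,1,0),cv2.Sobel(g,5,0,1)),80)
    def e(p):
        q=proj(f,place(P,p),s).astype(np.float32)
        return -cv2.remap(m,q[:,:1],q[:,1:],cv2.INTER_LINEAR).mean()
    r=de(e,[(a-b,a+b) for a,b in zip(p0,d)],seed=1,tol=1e-6);return r.x,r.fun
E
python3 - <<'E'
from h import *
s,f=pickle.load(open("w1.pkl","rb"))
for u,v in((320,158),(320.5,206)): print(ray(f,u,v,.042,s).round(4))
P=np.vstack([circ(-.062,.022,.042),circ(0,.022,.042)]);Q=outline(.22,.1,.036)
for nm,M in(("both",np.vstack([P,Q])),("pock",P),("outl",Q)):
    p,e=fit(f,s,M,(.534,.252,0));print(nm,p.round(4),e)
    if nm=="both":pb=p
_,F=pickle.load(open("f0.pkl","rb"))
print("top",*fit(F["top"],None,np.vstack([P,Q]),pb,sig=.7))
im=cv2.resize(f["image"][90:290,255:385,::-1],None,fx=3,fy=3,interpolation=cv2.INTER_CUBIC)
for q in proj(f,place(np.vstack([P,Q]),pb),s): cv2.circle(im,tuple(((q-[254.5,89.5])*3).astype(int)),0,(0,0,255),-1)
t=cv2.resize(F["top"]["image"][175:265,195:250,::-1],None,fx=6,fy=6,interpolation=cv2.INTER_CUBIC)
for q in proj(F["top"],place(np.vstack([P,Q]),pb)): cv2.circle(t,tuple(((q-[194.5,174.5])*6).astype(int)),0,(0,0,255),-1)
o=np.zeros((600,730,3),np.uint8);o[:,:390]=im;o[:540,395:725]=t;cv2.imwrite("pics/m3.png",o)
go(.375,-.264,.239,0)
E
```

```text
[0.4728 0.2562 0.042 ]
[0.5332 0.2572 0.042 ]
both [0.5359 0.2574 0.0086] -69.0498046875
pock [0.5345 0.2576 0.0211] -70.86897277832031
outl [0.536  0.2573 0.0088] -71.12882995605469
top [0.53541072 0.25720699 0.00902691] -57.63339614868164
turn [ 0.1 -0.1  0.3] shift [ 130.  -517.7   -0.8] pos [0.5025 0.2543 0.2388]
```

View pics/m3.png

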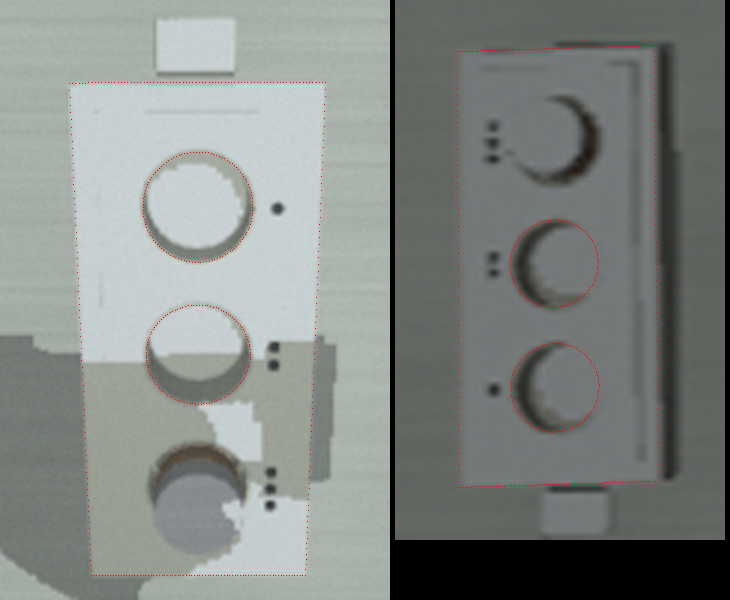

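The overlay matches in both cameras: rack at (0.5357,0.2573), yaw 0.5°. Next I'll move over the short jar.

>>> step_arm(steps=[0, 0, 0, 105, -518, 0, 1, 0, 0, 0, 105, -518, 0, 1, 0, 0, 0, 105, -518, 0, 1, 0, 0, 0, 105, -518, 0, 1, 0, 0, 0, 105, -518, 0, 1, 0, 0, 0, 105, -518, 0, 1, 0, 0, 0, 105, -518, 0, 1, 0, 0, 0, 105, -518, 0, 1, 0, 0, 0, 105, -518, 0, 1, 0, 0, 0, 105, -518, 0, 1])

```text
time: 2.7
tool_pos: [0.3995, -0.2669, 0.2386]
tool_rot: [0.001, 1.0, -0.0, 0.0]
contact_force: [-0.0, 0.7, 0.5]
opening: 0.999
finger_force: 0.0
```

```bash
python3 - <<'E'
from h import *
s,f=shot('w2')
_,F=pickle.load(open("f0.pkl","rb"))
print(fit(f,s,circ(0,.019,.056),(.429,-.264,0),d=(.012,.012,1e-6)))
print(fit(F["top"],None,circ(0,.019,.056),(.429,-.264,0),d=(.012,.012,1e-6),sig=.7))
print(fit(f,s,circ(0,.019,.07),(.437,-.138,0),d=(.012,.012,1e-6)))
print(fit(F["top"],None,circ(0,.019,.07),(.437,-.138,0),d=(.012,.012,1e-6),sig=.7))
C=outline(.214,.094,.048)
print(fit(F["top"],None,C,(.589,-.228,-.05),sig=.7))
p,e=fit(f,s,C,(.589,-.228,-.05));print(p,e)
im=f["image"][:,:,::-1].copy()
for c in(fit(f,s,circ(0,.019,.056),(.429,-.264,0),d=(.012,.012,1e-6))[0],):
  for q in proj(f,np.vstack([place(circ(0,.019,.056),c),place(C,p)]),s): cv2.circle(im,tuple(q.astype(int)),0,(0,255,0),-1)
cv2.imwrite("pics/m4.png",im)
E
```

```text
2.7 [ 0.3995 -0.2669  0.2386] [ 7.e-04  1.e+00 -1.e-04  1.e-04] 0.053
(array([ 4.29619742e-01, -2.62509744e-01, -5.14062532e-07]), np.float64(-60.91843032836914))
(array([ 4.30019792e-01, -2.63277240e-01,  4.87890640e-07]), np.float64(-68.7446060180664))
(array([ 4.37854773e-01, -1.36206945e-01, -4.43386885e-07]), np.float64(-74.56692504882812))
(array([ 4.39773056e-01, -1.36828267e-01, -1.69290557e-07]), np.float64(-68.81546783447266))
(array([ 0.58959161, -0.2236325 , -0.09587374]), np.float64(-78.60279846191406))
[ 0.59107657 -0.22741278 -0.08714621] -55.61775588989258
```

View pics/m4.png

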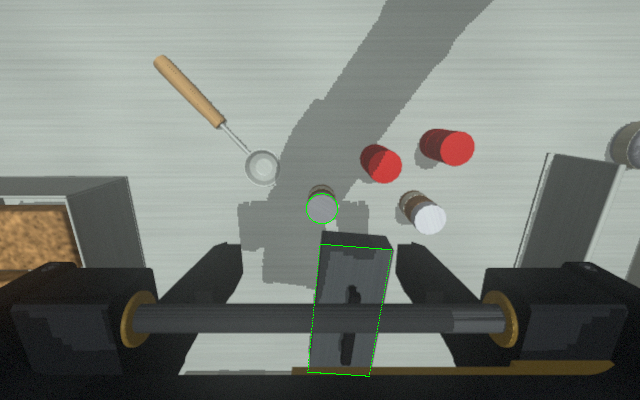

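The wrist view confirms the short jar at (322,208) with the fit on its lid, the tall jar's lid at (430,220), and the cover outline fitted. Next I'll grasp the short jar.

>>> step_arm(steps=[0, 0, 0, -30.5, 4, 60, 0.8, 0, 0, 0, -30.5, 4, 110, 0.8, 0, 0, 0, -30.5, 4, 150, 0.8, 0, 0, 0, -30.5, 4, 185, 0.8, 0, 0, 0, -30.5, 4, 202, 0.8, 0, 0, 0, -30.5, 4, 202, 0.8, 0, 0, 0, -30.5, 4, 202, 0.8])

```text
time: 3.62
tool_pos: [0.4312, -0.2606, 0.0375]
tool_rot: [-0.002, 1.0, 0.0, 0.001]
contact_force: [1.0, 0.1, -0.3]
opening: 0.801
finger_force: 0.0
```

```bash
python3 - <<'E'
from h import *
go(.430,-.263,.036,0)
E
```

```text
turn [0.  0.1 0.2] shift [ 1.2 -2.4  1.5] pos [ 0.4312 -0.2606  0.0375]
```

>>> step_arm(squeeze=20, steps=[0, 0, 0, 1, -2.4, 1.5, 0.8, 0, 0, 0, 1, -2.4, 1.5, 0.8, 0, 0, 0, 1, -2.4, 1.5, 0.3, 0, 0, 0, 1, -2.4, 1.5, 0.3, 0, 0, 0, 1, -2.4, 1.5, 0.3, 0, 0, 0, 1, -2.4, 1.5, 0.3, 0, 0, 0, 1, -2.4, 1.5, 0.3])

```text
time: 4.5
tool_pos: [0.4291, -0.2644, 0.0352]
tool_rot: [-0.0, 1.0, 0.0, -0.0]
contact_force: [0.1, 0.3, 0.1]
opening: 0.429
finger_force: 20.0
```

```bash
python3 - <<'E'
from h import *
from rig import manip
print(manip.state()["opening"],manip.state()["finger_force"])
go(.430,-.263,.2,0)
E
```

```text
0.4287734267695179 19.998493753373623
turn [ 0.  -0.   0.1] shift [  -0.9    1.4 -164.8] pos [ 0.4291 -0.2644  0.0352]
```

>>> step_arm(steps=[0, 0, 0, 0, 0, -40, 0.3, 0, 0, 0, 0, 0, -100, 0.3, 0, 0, 0, 0, 0, -160, 0.3, 0, 0, 0, 0, 0, -165, 0.3, 0, 0, 0, -5, 60, -165, 0.3, 0, 0, 0, -10, 120, -165, 0.3, 0, 0, 0, -15, 180, -165, 0.3, 0, 0, 0, -20, 240, -165, 0.3, 0, 0, 0, -26, 300, -165, 0.3, 0, 0, 0, -31, 360, -165, 0.3])

```text
time: 5.75
tool_pos: [0.4591, 0.097, 0.1991]
tool_rot: [-0.0, 1.0, -0.0, -0.001]
contact_force: [1.2, 0.1, -1.2]
opening: 0.421
finger_force: 20.0
```

>>> step_arm(steps=[0, 0, 0, -5, 60, 0, 0.3, 0, 0, 0, -10, 120, 0, 0.3, 0, 0, 0, -14, 161, 0, 0.3, 0, 0, 0, -14, 161, 0, 0.3, 0, 0, 0, -14, 161, 0, 0.3, 0, 0, 0, -14, 161, 0, 0.3, 0, 0, 0, -14, 161, 0, 0.3])

```text
time: 6.62
tool_pos: [0.4738, 0.2551, 0.2001]
tool_rot: [0.001, 1.0, -0.0, -0.0]
contact_force: [-0.4, -0.7, -1.9]
opening: 0.421
finger_force: 20.0
```

```bash
python3 - <<'E'
from h import *
s,f=shot('w3')
go(.4737,.2568,.1,0.5)
im=cv2.convertScaleAbs(cv2.resize(f["image"][120:370,200:440,::-1],None,fx=2.4,fy=2.4),alpha=1.6)
P=place(np.vstack([circ(-.062,.022,.042),circ(0,.022,.042),outline(.22,.1,.036)]),(.5357,.2573,.0088))
# held jar predicted: axis at TCP, lid top 20.5 mm behind TCP, base 35.5 mm ahead
R=Ro.from_quat(s["tool_rot"])
for z,col in((-.0205,(0,255,0)),(.0355,(255,0,255))):
    q=proj(f,R.apply(circ(0,.019,z))+s["tool_pos"],s)
    for a in q: cv2.circle(im,tuple(((a-[199.5,119.5])*2.4).astype(int)),0,col,-1)
for a in proj(f,P,s): cv2.circle(im,tuple(((a-[199.5,119.5])*2.4).astype(int)),0,(0,0,255),-1)
cv2.imwrite("pics/m5.png",im)
E
```

```text
6.625 [0.4738 0.2551 0.2001] [ 5.e-04  1.e+00 -4.e-04 -1.e-04] 0.007
turn [-0.  -0.  -0.5] shift [1.000e-01 1.400e+00 1.002e+02] pos [0.4738 0.2554 0.2002]
```

View pics/m5.png

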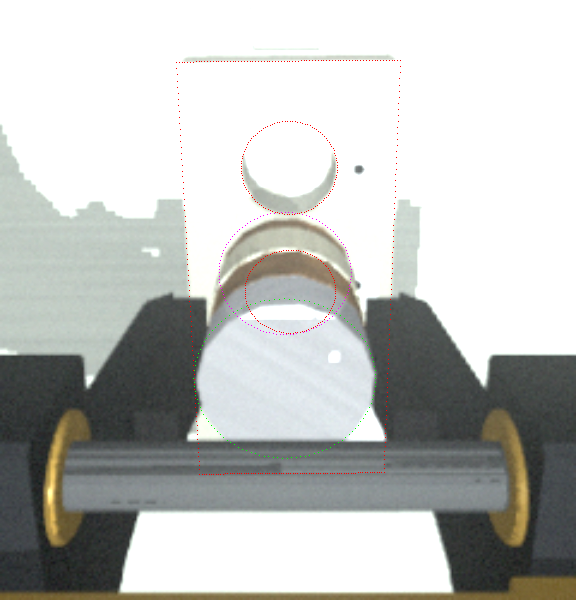

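The held jar sits about 1 mm towards +x of the tool axis (its lid at (285,380) in the crop), and the rack overlay fits. I'll correct for that and lower.

>>> step_arm(steps=[0, 0, -0.5, 1, 1.5, 50, 0.3, 0, 0, -0.5, 1, 1.5, 95, 0.3, 0, 0, -0.5, 1, 1.5, 110, 0.3, 0, 0, -0.5, 1, 1.5, 112, 0.3, 0, 0, -0.5, 1, 1.5, 112, 0.3, 0, 0, -0.5, 1, 1.5, 112, 0.3])

```text
time: 7.42
tool_pos: [0.4735, 0.2585, 0.0896]
tool_rot: [-0.005, 1.0, 0.001, 0.001]
contact_force: [0.4, 0.2, -0.5]
opening: 0.425
finger_force: 20.0
```

```bash
python3 -c "
from h import *
go(.4727,.2568,.0465,0.5)"
```

```text
turn [0.1 0.1 0. ] shift [ 0.9 -1.7 43.1] pos [0.4735 0.2585 0.0896]
```

>>> step_arm(steps=[0, 0, 0, 0.9, -1.7, 0, 0.3, 0, 0, 0, 0.9, -1.7, 10, 0.3, 0, 0, 0, 0.9, -1.7, 20, 0.3, 0, 0, 0, 0.9, -1.7, 30, 0.3, 0, 0, 0, 0.9, -1.7, 37, 0.3, 0, 0, 0, 0.9, -1.7, 41, 0.3, 0, 0, 0, 0.9, -1.7, 43, 0.3, 0, 0, 0, 0.9, -1.7, 43, 0.3, 0, 0, 0, 0.9, -1.7, 43, 0.3])

```text
time: 8.55
tool_pos: [0.4719, 0.2564, 0.0454]
tool_rot: [-0.005, 1.0, 0.0, 0.0]
contact_force: [0.6, 0.3, -1.1]
opening: 0.429
finger_force: 20.0
```

>>> step_arm(steps=[0, 0, 0, 0, 0, 0, 0.7, 0, 0, 0, 0, 0, 0, 0.7, 0, 0, 0, 0, 0, 0, 0.7, 0, 0, 0, 0, 0, -20, 0.7, 0, 0, 0, 0, 0, -60, 0.7, 0, 0, 0, 0, 0, -110, 0.7, 0, 0, 0, 20, -40, -165, 0.7, 0, 0, 0, 45, -55, -165, 0.7, 0, 0, 0, 45, -55, -165, 0.7, 0, 0, 0, 45, -55, -165, 0.7])

```text
time: 9.8
tool_pos: [0.4279, 0.2015, 0.2102]
tool_rot: [-0.005, 1.0, 0.0, 0.0]
contact_force: [0.2, 0.5, 1.1]
opening: 0.697
finger_force: 0.0
```

```bash
python3 - <<'E'
from h import *
s,f=shot('w4')
for z in(.060,.066,.072): print(z,fit(f,s,circ(0,.019,z),(.4737,.2568,0),d=(.012,.012,1e-6)))
print("base on pocket centre?"); go(.41,-.137,.239,0.5)
im=cv2.resize(f["image"][100:300,230:480,::-1],None,fx=3,fy=3)
for P in(place(circ(0,.019,.066),(.4737,.2568,0)),place(circ(0,.022,.042),(.5357,.2573,0))):
  for a in proj(f,P,s): cv2.circle(im,tuple(((a-[229.5,99.5])*3).astype(int)),0,(0,0,255),-1)
cv2.imwrite("pics/m6.png",im)
E
```

```text
9.8 [0.4279 0.2015 0.2102] [-4.9e-03  1.0e+00  4.0e-04  4.0e-04] 0.017
0.06 (array([4.75068062e-01, 2.57726335e-01, 4.23166812e-07]), np.float64(-69.00411224365234))
0.066 (array([ 4.72371381e-01,  2.56950102e-01, -7.33859466e-07]), np.float64(-68.35771179199219))
0.072 (array([ 4.69932054e-01,  2.55970653e-01, -6.80654910e-07]), np.float64(-66.68049621582031))
base on pocket centre?
turn [0.1 0.  0.1] shift [  21.4 -338.5  -29.3] pos [0.428  0.2017 0.21  ]
```

View pics/m6.png

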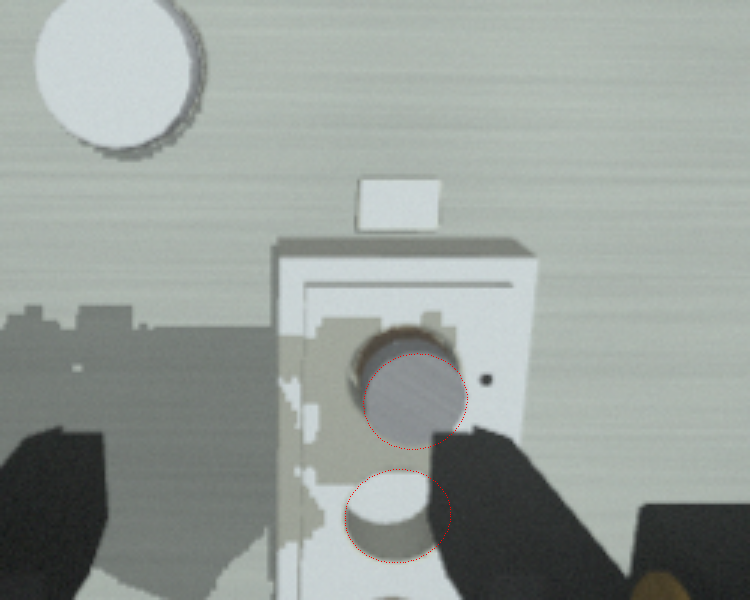

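The short jar stands in pocket 1, its lid at (415,400) in the crop and about 1 mm off the axis. Next, the tall jar.

>>> step_arm(steps=[0, 0, 0, 0, -40, -29, 0.8, 0, 0, 0, 5, -100, -29, 0.8, 0, 0, 0, 10, -160, -29, 0.8, 0, 0, 0, 14, -220, -29, 0.8, 0, 0, 0, 18, -280, -29, 0.8, 0, 0, 0, 21, -338, -29, 0.8, 0, 0, 0, 21, -338, -29, 0.8, 0, 0, 0, 21, -338, -29, 0.8, 0, 0, 0, 21, -338, -29, 0.8])

```text
time: 10.98
tool_pos: [0.4102, -0.1354, 0.2391]
tool_rot: [-0.007, 1.0, 0.0, 0.0]
contact_force: [0.7, -0.0, 0.5]
opening: 0.799
finger_force: 0.0
```

```bash
python3 - <<'E'
from h import *
s,f=shot('w5')
print(fit(f,s,circ(0,.019,.07),(.4385,-.1365,0),d=(.008,.008,1e-6)))
go(.4388,-.1365,.047,0.5)
E
```

```text
10.975 [ 0.4102 -0.1354  0.2391] [-6.7e-03  1.0e+00  5.0e-04  0.0e+00] 0.005
(array([ 4.37884362e-01, -1.35095136e-01,  1.96820943e-08]), np.float64(-65.21491241455078))
turn [0.  0.  0.3] shift [-28.6  -1.6 192.1] pos [ 0.4101 -0.1355  0.2391]
```

>>> step_arm(steps=[0, 0, 0, -28.3, -0.8, 60, 0.8, 0, 0, 0, -28.3, -0.8, 110, 0.8, 0, 0, 0, -28.3, -0.8, 150, 0.8, 0, 0, 0, -28.3, -0.8, 180, 0.8, 0, 0, 0, -28.3, -0.8, 191, 0.8, 0, 0, 0, -28.3, -0.8, 191, 0.8, 0, 0, 0, -28.3, -0.8, 191, 0.8, 0, 0, 0, -28.3, -0.8, 191, 0.8])

```text
time: 12.02
tool_pos: [0.4385, -0.138, 0.0492]
tool_rot: [-0.005, 1.0, -0.0, 0.001]
contact_force: [-0.2, -0.6, 0.1]
opening: 0.798
finger_force: 0.0
```

>>> step_arm(squeeze=20, steps=[0, 0, 0, 0, 0, 0, 0.3, 0, 0, 0, 0, 0, 0, 0.3, 0, 0, 0, 0, 0, 0, 0.3, 0, 0, 0, 0, 0, 0, 0.3, 0, 0, 0, 0, 0, 0, 0.3, 0, 0, 0, 0, 0, 0, 0.3])

```text
time: 12.78
tool_pos: [0.4379, -0.1378, 0.0482]
tool_rot: [-0.005, 1.0, 0.0, 0.0]
contact_force: [0.2, 0.8, 0.6]
opening: 0.429
finger_force: 19.9
```

```bash
python3 -c "
from h import *
go(.4388,-.1365,.22,0.5)"
```

```text
turn [0.  0.  0.1] shift [  -1.     1.3 -171.8] pos [ 0.4379 -0.1378  0.0482]
```

>>> step_arm(steps=[0, 0, 0, 0, 0, -40, 0.3, 0, 0, 0, 0, 0, -100, 0.3, 0, 0, 0, 0, 0, -155, 0.3, 0, 0, 0, 0, 0, -162, 0.3, 0, 0, 0, -15, 58, -162, 0.3, 0, 0, 0, -30, 116, -162, 0.3, 0, 0, 0, -45, 175, -162, 0.3, 0, 0, 0, -60, 233, -162, 0.3, 0, 0, 0, -75, 291, -162, 0.3, 0, 0, 0, -90, 350, -162, 0.3])

```text
time: 14.02
tool_pos: [0.524, 0.2141, 0.2085]
tool_rot: [-0.005, 1.0, -0.001, -0.001]
contact_force: [0.2, 0.0, -0.5]
opening: 0.429
finger_force: 19.9
```

>>> step_arm(steps=[0, 0, 0, -11, 44, 0, 0.3, 0, 0, 0, -11, 44, 20, 0.3, 0, 0, 0, -11, 44, 60, 0.3, 0, 0, 0, -11, 44, 90, 0.3, 0, 0, 0, -11, 44, 98, 0.3, 0, 0, 0, -11, 44, 98, 0.3, 0, 0, 0, -11, 44, 98, 0.3, 0, 0, 0, -11, 44, 98, 0.3])

```text
time: 15.02
tool_pos: [0.5357, 0.2574, 0.1133]
tool_rot: [-0.005, 1.0, 0.0, 0.001]
contact_force: [-1.5, 0.1, -1.1]
opening: 0.425
finger_force: 19.9
```

```bash
python3 - <<'E'
from h import *
s,f=shot('w6')
R=Ro.from_quat(s["tool_rot"]).as_matrix()
print("tilt",R[:,2].round(4))
go(.5352,.2573,.059,0.5)
# lid of the held jar, ~22 mm behind the TCP
print(fit(f,s,circ(0,.019,s["tool_pos"][2]+.0218),(*s["tool_pos"][:2],0),d=(.005,.005,1e-6)))
E
```

```text
15.025 [0.5357 0.2574 0.1133] [-4.7e-03  1.0e+00  5.0e-04  9.0e-04] 0.005
tilt [ 0.0018  0.001  -1.    ]
turn [0.1 0.1 0. ] shift [ 0.5 -0.1 54.2] pos [0.5356 0.2574 0.1132]
(array([5.36801245e-01, 2.57299887e-01, 2.58143154e-07]), np.float64(-63.99703598022461))
```

>>> step_arm(steps=[0, 0, 0, 0.8, 0, 12, 0.3, 0, 0, 0, 0.8, 0, 24, 0.3, 0, 0, 0, 0.8, 0, 34, 0.3, 0, 0, 0, 0.8, 0, 43, 0.3, 0, 0, 0, 0.8, 0, 50, 0.3, 0, 0, 0, 0.8, 0, 53.5, 0.3, 0, 0, 0, 0.8, 0, 54, 0.3, 0, 0, 0, 0.8, 0, 54, 0.3, 0, 0, 0, 0.8, 0, 54, 0.3])

```text
time: 16.2
tool_pos: [0.5344, 0.2572, 0.0584]
tool_rot: [-0.005, 1.0, 0.0, 0.0]
contact_force: [-0.0, 0.3, -1.3]
opening: 0.423
finger_force: 19.9
```

>>> step_arm(steps=[0, 0, 0, 0, 0, 0, 0.7, 0, 0, 0, 0, 0, 0, 0.7, 0, 0, 0, 0, 0, 0, 0.7, 0, 0, 0, 0, 0, -20, 0.7, 0, 0, 0, 0, 0, -60, 0.7, 0, 0, 0, 0, 0, -110, 0.7, 0, 0, 0, 20, -40, -165, 0.7, 0, 0, 0, 60, -55, -180, 0.7, 0, 0, 0, 60, -55, -180, 0.7, 0, 0, 0, 60, -55, -180, 0.7])

```text
time: 17.45
tool_pos: [0.4753, 0.2019, 0.2383]
tool_rot: [-0.005, 1.0, 0.0, 0.001]
contact_force: [-0.2, 0.3, -0.6]
opening: 0.7
finger_force: 0.0
```

```bash
python3 - <<'E'
from h import *
s,f=shot('w7')
print(fit(f,s,circ(0,.019,.08),(.5357,.2573,0),d=(.008,.008,1e-6)))
print(fit(f,s,circ(0,.019,.066),(.4737,.2568,0),d=(.008,.008,1e-6)))
go(.54,-.225,.27,-5.3)
im=cv2.resize(f["image"][100:300,210:460,::-1],None,fx=3,fy=3)
for P in(place(circ(0,.019,.066),(.4737,.2568,0)),place(circ(0,.019,.080),(.5357,.2573,0))):
  for a in proj(f,P,s): cv2.circle(im,tuple(((a-[209.5,99.5])*3).astype(int)),0,(0,0,255),-1)
cv2.imwrite("pics/m7.png",im)
E
```

```text
17.45 [0.4753 0.2019 0.2383] [-4.8e-03  1.0e+00  3.0e-04  5.0e-04] 0.026
(array([5.36325217e-01, 2.59286065e-01, 1.52524661e-07]), np.float64(-61.4492301940918))
(array([ 4.74683568e-01,  2.57243957e-01, -3.83202725e-07]), np.float64(-54.313941955566406))
turn [0.  0.  5.9] shift [ -60.4 -427.7  -32.3] pos [0.4755 0.2021 0.2379]
```

View pics/m7.png

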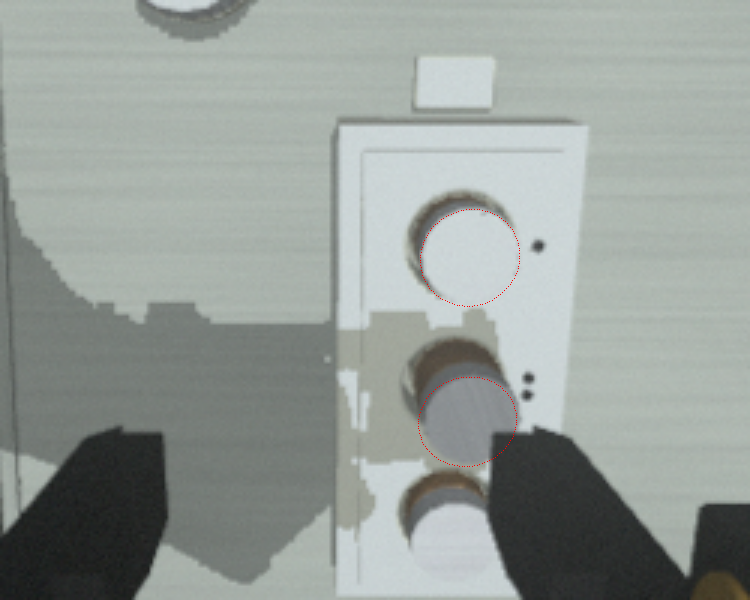

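Both jars are seated, with lids at (470,258) and (465,420) in the crop. Next I'll look at the cover.

>>> step_arm(steps=[0, 0, 0, -5, -60, -32, 1, 0, 0, 1, -14, -120, -32, 1, 0, 0, 2, -22, -180, -32, 1, 0, 0, 3, -32, -240, -32, 1, 0, 0, 4, -41, -300, -32, 1, 0, 0, 5, -50, -360, -32, 1, 0, 0, 5.9, -60, -418, -32, 1, 0, 0, 5.9, -60, -428, -32, 1, 0, 0, 5.9, -60, -428, -32, 1, 0, 0, 5.9, -60, -428, -32, 1])

```text
time: 18.75
tool_pos: [0.5394, -0.2234, 0.2699]
tool_rot: [0.045, 0.999, 0.001, -0.0]
contact_force: [1.1, 0.2, 0.7]
opening: 0.998
finger_force: 0.0
```

```bash
python3 - <<'E'
from h import *
s,f=shot('w8')
_,F=pickle.load(open("f0.pkl","rb"))
C=outline(.214,.094,.048);H=outline(.11,.014,.082)
for n,M in(("C",C),("H",H),("CH",np.vstack([C,H]))):
    p,e=fit(f,s,M,(.590,-.227,-.09));print(n,p.round(4),round(e,1),"top",fit(F["top"],None,M,(.590,-.227,-.09),sig=.7)[0].round(4))
im=cv2.convertScaleAbs(f["image"][:,:,::-1],alpha=2)
for a in proj(f,place(np.vstack([C,H]),p),s): cv2.circle(im,tuple(a.astype(int)),0,(0,0,255),-1)
cv2.imwrite("pics/m8.png",im)
go(p[0],p[1],.12,np.degrees(p[2]))
E
```

```text
18.75 [ 0.5394 -0.2234  0.2699] [ 4.50e-02  9.99e-01  9.00e-04 -2.00e-04] 0.01
C [ 0.5891 -0.2253 -0.0935] -79.8 top [ 0.5896 -0.2237 -0.0949]
H [ 0.5894 -0.2261 -0.093 ] -61.1 top [ 0.5899 -0.2248 -0.0976]
CH [ 0.5891 -0.226  -0.093 ] -70.3 top [ 0.5898 -0.2242 -0.0957]
turn [ 0.1 -0.   0.2] shift [-49.8   1.6 150.1] pos [ 0.5393 -0.2234  0.2701]
```

View pics/m8.png

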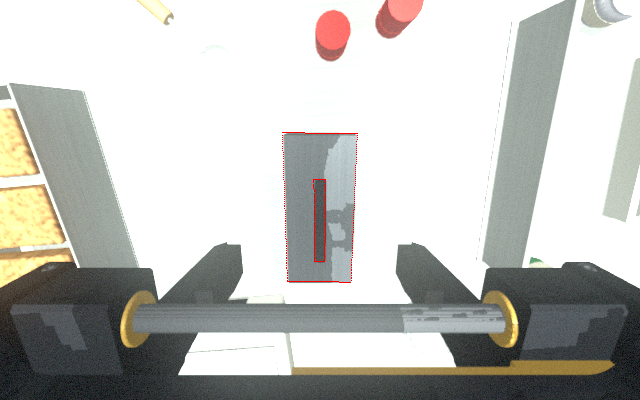

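The wrist view shows the cover and handle outlines fitted (handle centre at (320,220)). I'll lower onto the handle in two stages.

>>> step_arm(steps=[0, 0, 0.2, -50, 2, 50, 0.6, 0, 0, 0.2, -50, 2, 100, 0.6, 0, 0, 0.2, -50, 2, 130, 0.6, 0, 0, 0.2, -50, 2, 150, 0.6, 0, 0, 0.2, -50, 2, 180, 0.6, 0, 0, 0.2, -50, 2, 195, 0.6, 0, 0, 0.2, -50, 2, 195, 0.6, 0, 0, 0.2, -50, 2, 195, 0.6])

```text
time: 19.8
tool_pos: [0.5897, -0.2284, 0.0763]
tool_rot: [0.048, 0.999, -0.0, 0.001]
contact_force: [0.6, 0.7, -0.2]
opening: 0.598
finger_force: 0.0
```

```bash
python3 -c "
from h import *
go(.5893,-.2255,.057,-5.4)"
```

```text
turn [-0.   0.1 -0.1] shift [ 0.7  2.8 19.3] pos [ 0.5897 -0.2284  0.0763]
```

>>> step_arm(squeeze=45, steps=[0, 0, 0, 0.7, 2.8, 10, 0.6, 0, 0, 0, 0.7, 2.8, 18, 0.6, 0, 0, 0, 0.7, 2.8, 19, 0.6, 0, 0, 0, 0.7, 2.8, 19, 0.6, 0, 0, 0, 0.7, 2.8, 19, 0, 0, 0, 0, 0.7, 2.8, 19, 0, 0, 0, 0, 0.7, 2.8, 19, 0, 0, 0, 0, 0.7, 2.8, 19, 0, 0, 0, 0, 0.7, 2.8, 19, 0, 0, 0, 0, 0.7, 2.8, 19, 0])

```text
time: 21.05
tool_pos: [0.5884, -0.2258, 0.0562]
tool_rot: [0.048, 0.999, -0.0, 0.0]
contact_force: [-0.1, -0.5, 0.7]
opening: 0.15
finger_force: 45.0
```

```bash
python3 -c "
from h import *
go(.59,-.2255,.26,-5.4)"
```

```text
turn [-0.   0.  -0.2] shift [  -1.6    0.4 -203.8] pos [ 0.5884 -0.2258  0.0562]
```

>>> step_arm(steps=[0, 0, 0, 0, 0, -15, 0, 0, 0, 0, 0, 0, -45, 0, 0, 0, 0, 0, 0, -85, 0, 0, 0, 0, 0, 0, -125, 0, 0, 0, 0, 0, 0, -165, 0, 0, 0, 0, 0, 0, -195, 0, 0, 0, 0, 0, 0, -210, 0, 0, 0, 0, 0, 0, -210, 0, 0, 0, 0, 0, 0, -210, 0])

```text
time: 22.18
tool_pos: [0.5874, -0.2255, 0.2647]
tool_rot: [0.048, 0.999, 0.0, -0.001]
contact_force: [-0.1, -0.1, -4.1]
opening: 0.149
finger_force: 45.0
```

>>> step_arm(steps=[0, 0, -0.5, 6, 30, 0, 0, 0, 0, -1, 14, 70, 0, 0, 0, 0, -1.5, 23, 110, 0, 0, 0, 0, -2, 31, 150, 0, 0, 0, 0, -2.5, 39, 190, 0, 0, 0, 0, -3, 48, 230, 0, 0, 0, 0, -3.5, 56, 270, 0, 0, 0, 0, -4, 64, 310, 0, 0, 0, 0, -4.5, 73, 350, 0, 0, 0, 0, -5, 81, 390, 0, 0])

```text
time: 23.42
tool_pos: [0.5445, 0.1712, 0.2648]
tool_rot: [0.005, 1.0, -0.0, -0.001]
contact_force: [1.0, 0.3, -3.3]
opening: 0.149
finger_force: 45.0
```

```bash
python3 -c "
from h import *
go(.535,.2573,.20,.5)"
```

```text
turn [-0.1 -0.2 -1. ] shift [10.1 86.  64.7] pos [0.5445 0.1712 0.2648]
```

>>> step_arm(steps=[0, 0, -0.5, 5, 40, 0, 0, 0, 0, -1, 8, 70, 0, 0, 0, 0, -1, 10, 86, 0, 0, 0, 0, -1, 10, 86, 10, 0, 0, 0, -1, 10, 86, 35, 0, 0, 0, -1, 10, 86, 60, 0, 0, 0, -1, 10, 86, 65, 0, 0, 0, -1, 10, 86, 65, 0, 0, 0, -1, 10, 86, 65, 0, 0, 0, -1, 10, 86, 65, 0])

```text
time: 24.68
tool_pos: [0.5368, 0.2566, 0.2021]
tool_rot: [-0.004, 1.0, 0.0, 0.001]
contact_force: [0.4, 0.1, -3.4]
opening: 0.154
finger_force: 45.0
```

```bash
python3 - <<'E'
from h import *
from rig import manip
s,f=shot('w9')
# check hold: cover top (z = TCP-8 mm) and handle in the wrist image, relative to the TCP
z=s["tool_pos"][2]-.056
for n,M in(("C",outline(.214,.094,z+.048)),("H",outline(.11,.014,z+.082))):
    print(n,fit(f,s,M,(s["tool_pos"][0],s["tool_pos"][1],.0088),d=(.012,.012,.05)))
t=manip.grab_frame("top");print("top",fit(t,None,outline(.214,.094,z+.048),(.5357,.2573,.0088),sig=.7))
g=manip.grab_frame("scene");im=cv2.resize(g["image"][70:220,270:440,::-1],None,fx=4,fy=4)
C=np.vstack([outline(.214,.094,z),outline(.214,.094,z+.048)])
for a in proj(g,place(C,(s["tool_pos"][0]+.001,s["tool_pos"][1],.0088))): cv2.circle(im,tuple(((a-[269.5,69.5])*4).astype(int)),0,(0,0,255),-1)
cv2.imwrite("pics/m9.png",im)
go(.535,.2573,.151,.5)
E
```

```text
24.675 [0.5368 0.2566 0.2021] [-3.8e-03  1.0e+00  4.0e-04  7.0e-04] 0.003
C (array([0.53922668, 0.25658943, 0.0028602 ]), np.float64(-45.19557571411133))
H (array([0.53784708, 0.2567594 , 0.01021061]), np.float64(-63.761260986328125))
top (array([0.54029886, 0.24606165, 0.04765582]), np.float64(-46.9232177734375))
turn [ 0.  0. -0.] shift [ 1.5  0.7 50.7] pos [0.5365 0.2566 0.2017]
```

View pics/m9.png

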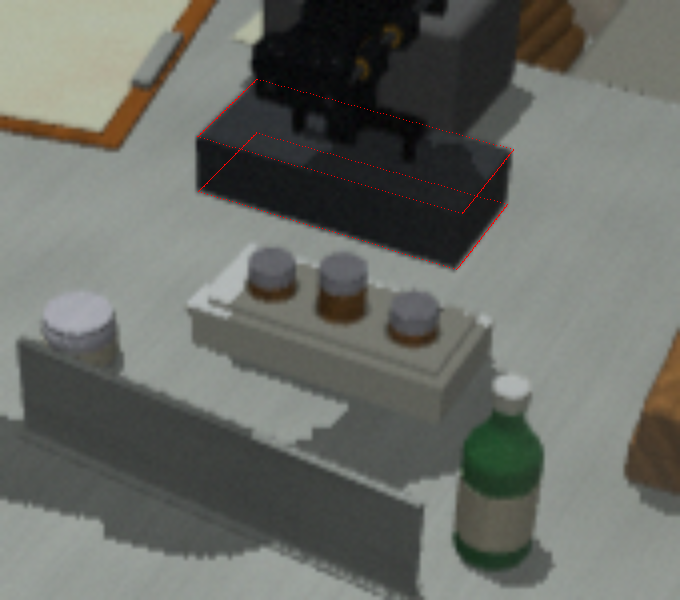

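The scene view shows all three jars standing in the rack and the cover level, exactly on the predicted outline. The top fit is spoiled by the arm hiding the cover. I'll lower to the hover height.

>>> step_arm(steps=[0, 0, 0, 2, 0.7, 10, 0, 0, 0, 0, 2, 0.7, 22, 0, 0, 0, 0, 2, 0.7, 34, 0, 0, 0, 0, 2, 0.7, 44, 0, 0, 0, 0, 2, 0.7, 50, 0, 0, 0, 0, 2, 0.7, 50, 0, 0, 0, 0, 2, 0.7, 50, 0, 0, 0, 0, 2, 0.7, 50, 0, 0, 0, 0, 2, 0.7, 50, 0])

```text
time: 25.95
tool_pos: [0.5345, 0.2572, 0.1515]
tool_rot: [-0.004, 1.0, 0.0, 0.0]
contact_force: [-0.5, -0.3, -2.7]
opening: 0.147
finger_force: 45.0
```

```bash
python3 - <<'E'
from h import *
s,f=shot('w10')
z=s["tool_pos"][2]-.056
print(z,s["contact_force"],fit(f,s,outline(.11,.014,z+.082),(.5357,.2573,.0088),d=(.012,.012,.05)))
from rig import manip
g=manip.grab_frame("scene")
for dz in(-.006,-.003,0,.003,.006): # near-side rim edge height check in the scene view
    P=outline(.214,.094,z+dz)[80:160];print(dz,fit(g,None,P,(.5357,.2573,.0088),d=(.002,.002,.01),sig=.7)[1])
E
```

```text
25.95 [0.5345 0.2572 0.1515] [-3.9e-03  1.0e+00  2.0e-04  3.0e-04] 0.002
0.09550984895006426 [-0.51405577 -0.26066287 -2.73784436] (array([0.53556194, 0.25724179, 0.01367953]), np.float64(-62.7618408203125))
-0.006 -70.8499526977539
-0.003 -78.57373046875
0 -79.38765716552734
0.003 -79.31990814208984
0.006 -75.0711898803711
```

The rim is at about 95.5 mm, centred and square. Handing in.

```bash
python3 -c "
from rig import manip
print(manip.close_job())"
```

```text
the job is handed in; nothing more can be done
None
```

I handed the job in at about 26 s: the short jar is in pocket 1, the tall jar is in pocket 2, and the cover is held level and square over the rack with its rim about 15 mm above the tall lid, though no verdict came back.

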